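# Close the shield and start the voltage test with the button pair

## Robot

A 6-joint arm with a two-finger parallel gripper is mounted at the origin on the work surface. World frame = base frame: x ahead of the robot, y to its left, z up, the work surface at z = 0. Lengths are in m, angles in degrees, forces in N, time in s.
With the tool pointing down it reaches from about 0.35 to 0.875 m from the base axis. Payload 4.2 kg.
Tool frame: the origin (TCP) lies on the centre line of the jaws, within the pads' length; the fingertips stand 25 mm ahead of it and the grasp point (between the pads) lies 6 mm ahead of it; z points along the fingers, y is the line along which they close (so a half turn about z gives the same grasp; the last joint's range is limited). The gripper opens to 87 mm and grips with 3 to 60 N. Pads are 19 mm wide; open, the fingers measure 117 mm over their backs; the gripper's body (75 mm by 190 mm) begins 51 mm behind the grasp point.
Start: joints at [-54.454, 22.042, 0.453, 0, -68.411, -14.817], TCP at [0.221, -0.585, 0.248] pointing down, gripper open.
Joint ranges: [-179.83, 179.83], [-69.29, 118.12], [-61.27, 80.66], [-181.25, 117.63], [-171.15, -9.14], [-177.46, 177.46]. Speed limits (degrees/s): [159.86, 159.86, 180, 180, 180, 180].

## Interface

Orientations are given as a 3x3 rotation matrix whose columns are the frame's x, y, z axes.
In Python, from station import r gives the robot as it stands.
- The arm moves only by the tool move_arm, never from a script. Its argument "series" is a list of rows, each an object with "grip": the opening, from 0 (shut) to 1 (fully open); "xyz": the shift along the tool's x, y, z in mm, a list of three; "angular": the turn, a rotation vector about the tool's x, y, z in rad, a list of three. A call has 1 to 10 rows; each row is the pose to reach, as a shift and turn from the pose commanded when the call began, along the tool's axes at that moment; what a row does not reach only later rows make up. A row lasts 1/10 s, in which the tool goes at most 50 mm and 8.59 degrees, less where a joint would pass 70% of its speed; a pose out of reach is approached as far as the arm can. A call with a gripper value outside its range is refused whole. The fingers move at their own pace and stop on an object; the grip force is fixed at half the most. Time passes only in rows, so rows that repeat a pose let the fingers close. It gives the time, the measured TCP pose, the force, the opening and the grip force at its end, in the units of the state.
- r.sense(): the state, without advancing time (a new reading comes with each control period).
- r.capture(name): name is "side" or "top" or "wrist"; returns a dict with "img" (384x512x3 uint8, red, green, blue), "camera_matrix" (3x3 intrinsics, pixels), "rvec" (rotation vector, rad) and "tvec" (3), from world to camera coordinates, as OpenCV has them; the wrist camera has in their place "hand_eye" (4x4, takes a point from camera to tool coordinates, whose origin is the TCP and whose axes are the flange's). Camera axes: x right, y down, z forward; pixel columns grow to the right and rows downward; lengths in m; the calibration is good to about 2 mm. A picture is of the moment at which its call begins: read the wrist's pose just before it. There is no depth.
- r.finish_job(): hands the job in; it is judged then, once.
The state is a dict: "time_s": time; "joints": joint angles; "joint_velocities": joint speeds; "effort": joint torques, N m; "tcp_pos": TCP position; "ee_rot": TCP orientation; "wrist_force": force on the tool from outside, world axes, zero at the start; "moment": the same for the moment, N m; "gripper_width": opening from 0.0 (shut) to 1.0 (fully open); "gripper_force": force on a finger pad.
Only numpy, scipy, OpenCV 4.12 (cv2) and the standard library are available. Lean on these libraries where they do the work, as an engineer would, in place of code of your own. Each camera call takes 0.05 s, during which the arm holds its last target. There are 200 camera calls.

## Task

Push the sliding shield of the test fixture fully home over the plug, up against the end wall. Then press both buttons of the start box down together, one fingertip on each, keep both fully down for at least three seconds, and let them come up again. Nothing is picked up: leave the start box and the loose things on the bench where they stand.

Things in the scene. Friction and masses are not known exactly. Their poses are not given: they have to be found in the camera images.
- fixture: Test fixture bolted to the bench, left or right of the robot, turned up to 0.3 rad: white base plate 130 (x) x 230 (y) x 18 mm, 6 mm high rails along its long edges, a plug in a socket in the middle, and a fixed grey end wall 118 mm wide, 62 mm high across its +y end (inner face at y = 70 mm). Origin: centre of the underside; y along the rails. The shield closes towards +y.
- shield (a joint): Travel of the shield along the fixture's +y, in m: 0 = fully open, 0.085 = fully home, its open front within 2 mm of the end wall. It starts somewhere between 0 and 0.035, needs about 2 N to slide and stays where it is left.
- push_face (a point): Centre of the outer face of the shield's grey rear plate (its -y end), 48 mm above the bench; moves with the shield; axes as the fixture. Push here towards +y. The shield is a see-through hood with aluminium edges, 110 (x) x 96 (y) mm, from 18 to 78 mm above the bench, open only in front.
- start_box: Start box, loose on the bench, about 0.9 kg, on the other side from the fixture, turned up to 0.35 rad: white box 100 (x) x 150 (y) x 50 mm high with two equal round black push buttons on top, 60 mm apart between centres along its y axis. Origin: centre of the underside, z up.
- button_a_top (a point): Centre of the top of the button on the box's +y side: black cap 30 mm across in a grey collar 46 mm across and 12 mm high; its top is 72 mm above the bench when up (10 mm above the collar), 6 mm lower when pressed. Moves with the button; axes as the start box.
- button_b_top (a point): The same for the equal button on the box's -y side.
- button_a (a joint): How far button a is pressed, in m: 0 = up, 0.006 = fully down. Springs back by itself; begins to move at about 1 N and is fully down at about 3 N (so about 6 N for both together), then a hard stop.
- button_b (a joint): The same for button b.
- screwdriver: Loose screwdriver, 190 mm long with a grey handle, lying on the bench beyond the work; origin on its underside. Leave it alone.
- tape_roll: Loose grey ring-shaped roll, 54 mm across, 19 mm high, lying flat on the bench; origin: centre of its underside. Leave it alone.
- weight: Loose steel calibration weight with a knob, 38 mm across, 58 mm high; origin: centre of its underside. Leave it alone.
Not all that is in view belongs to the job. What is shaped like the start_box but green is not meant.

How it is judged (in metres and radians):
On the way, in this order (a step that is already met when the one before it is completed fails the run):
1. the shield is pushed home (value of joint shield above 0.08 m), for 0.2 s.
2. both buttons are held down together by the fingers, with the shield home, for 2.7 s on end (value of joint each of button_a, button_b above 0.0042 m and value of joint shield above 0.079 m and contact force between the fingers and start_box above 1 N), for 2.7 s.
At the end, for the whole second after the job is handed in: The shield is within 6 mm of fully home, both buttons have come up again (pressed less than 1.5 mm), and the start box stands flat and at rest within 20 mm of where it was (value of joint shield above 0.079 m and value of joint each of button_a, button_b below 0.0015 m and distance of start_box from where it was at the start of the episode below 0.02 m and angle between start_box's own z axis and vertical below 0.05 rad and linear speed of start_box below 0.02 m/s); the robot touches nothing.
It fails at once if a button is pressed (more than 3 mm) while the shield is open (more than 7 mm from home) (value of joint any of button_a, button_b above 0.003 m and value of joint shield below 0.078 m).
It fails at once if one button is pressed down (more than 4.2 mm) while the other is still up (less than 1 mm) ((value of joint button_a above 0.0042 m and value of joint button_b below 0.001 m) or (value of joint button_b above 0.0042 m and value of joint button_a below 0.001 m)).
It fails at once if the start box is lifted or tipped (10 mm up, 0.15 rad) or shoved more than 20 mm (height (world z) of start_box above 0.01 m or angle between start_box's own z axis and vertical above 0.15 rad or distance of start_box from where it was at the start of the episode above 0.02 m).
It fails at once if a loose thing on the bench is moved more than 20 mm or lifted (distance of any of screwdriver, tape_roll, weight from where it was at the start of the episode above 0.02 m).
It also fails if it takes over 61 s, if anything falls off the work surface, if the arm or the gripper's body presses on something with over 40 N, if the wrist force passes 120 N, or if a joint passes its speed limit or range.

## Working session

There is one attempt and no reset: what is moved stays moved. The work goes in short steps, Python scripts to look and compute and a tool call to move; the robot and the scene stay as the last step left them, time stands still between calls to the robot, and variables do not carry over. Pictures are saved under pics/ and viewed, at most 10 in all, crops included, and the job is handed in when it is done.

Besides the shell and the picture viewer there is one more tool, called after "Request:" as name(argument=value, ...) on one line, values as JSON. move_arm: Moves the arm, as the interface text tells. Its arguments: {"type":"object","properties":{"series":{"type":"array"}},"required":["series"]}

```bash
mkdir -p pics; ls
python3 - <<'E'
from station import r
import cv2,numpy as np,pickle
d={n:r.capture(n) for n in("top","side")}
pickle.dump(d,open("c0.pkl","wb"))
for n in d: 
    cv2.imwrite(f"pics/{n}0.png",cv2.resize(d[n]["img"][:,:,::-1],None,fx=1.5,fy=1.5))
    R=cv2.Rodrigues(np.array(d[n]["rvec"]))[0];print(n,-R.T@np.array(d[n]["tvec"]).ravel(),R.round(2).tolist(),d[n]["camera_matrix"])
s=r.sense();print(s)
E
```

```text
pics
top [0.38790963 0.03734968 1.1339614 ] [[-0.01, -1.0, 0.02], [-0.99, 0.01, -0.15], [0.15, -0.02, -0.99]] [[444.92877803   0.         255.00186009]
 [  0.         444.92877803 182.03859773]
 [  0.           0.           1.        ]]
side [0.45248388 0.77794887 0.57888884] [[-1.0, -0.1, -0.01], [-0.05, 0.55, -0.83], [0.09, -0.83, -0.55]] [[360.13413261   0.         252.83016054]
 [  0.         360.13413261 190.24976699]
 [  0.           0.           1.        ]]
{'time_s': 0.1, 'joints': array([-5.44545944e+01,  2.20873357e+01,  3.86166909e-01, -2.42437493e-02,
       -6.84124566e+01, -1.48185352e+01]), 'joint_velocities': array([-0.10682449, -0.05947091,  0.19831512,  0.06593771, -0.03242724,
        0.03561319]), 'effort': array([-5.26171734e-04, -3.91690850e+01,  1.87936234e+01,  4.23186511e+00,
        1.34826702e-02, -7.43819214e-05]), 'tcp_pos': array([ 0.22104823, -0.58406719,  0.24655156]), 'ee_rot': array([[-9.35333327e-01, -3.53766693e-01, -8.32738214e-04],
       [-3.53767650e-01,  9.35331522e-01,  1.84229578e-03],
       [ 1.27143417e-04,  2.01775648e-03, -9.99997956e-01]]), 'wrist_force': array([ 0.36948283,  1.26047004, -0.06465457]), 'moment': array([ 0.03591945, -0.01029517, -0.00717685]), 'gripper_force': 0.0, 'gripper_width': 1.0045476569902325}
```

View pics/top0.png

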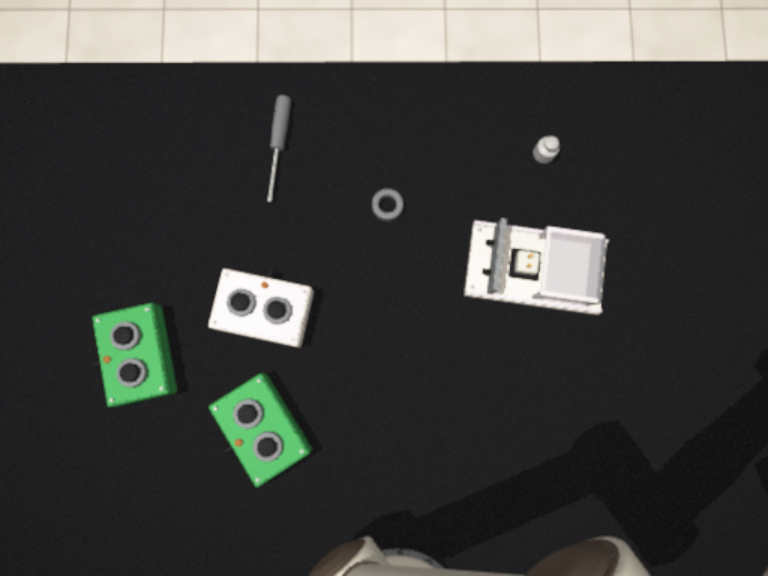

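View pics/side0.png

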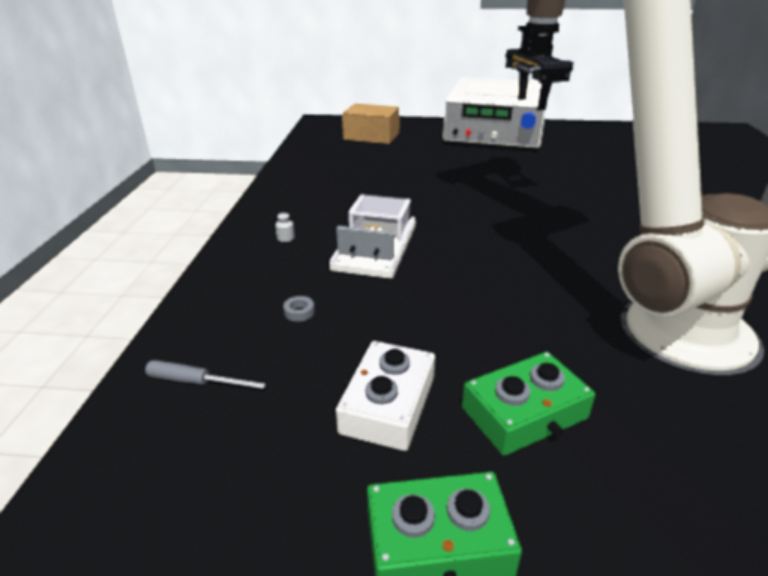

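Top view (1.5x): the shield hood is at (573,265), the end wall at (500,257), and the fixture is on the robot's right. Three things have the start box's shape: the white one at (260,307), and green ones at (135,355) and (260,430). The white one fits, because the task says green is not meant. I'll confirm it in a crop next.

```bash
cat > h.py <<'E'
import cv2,numpy as np,pickle
def ray(c,px,z):
    R=cv2.Rodrigues(np.array(c["rvec"],float))[0];t=np.array(c["tvec"],float).ravel()
    o=-R.T@t;d=R.T@np.linalg.solve(np.array(c["camera_matrix"]),np.array([px[0],px[1],1.]))
    return o+d*(z-o[2])/d[2]
E
python3 - <<'E'
from h import *
d=pickle.load(open("c0.pkl","rb"));c=d["top"];I=c["img"]
a=cv2.resize(I[170:240,130:220,::-1],None,fx=4.4,fy=6.2*.71,interpolation=cv2.INTER_CUBIC)
b=cv2.resize(I[140:215,300:415,::-1],None,fx=4.4,fy=4.4,interpolation=cv2.INTER_CUBIC)
h=max(a.shape[0],b.shape[0]);o=np.zeros((h,a.shape[1]+b.shape[1],3),np.uint8)
o[:a.shape[0],:a.shape[1]]=a;o[:b.shape[0],a.shape[1]:]=b
o=o[:, :];print(o.shape)
o=cv2.resize(o,(800,int(o.shape[0]*800/o.shape[1])));print(o.shape);cv2.imwrite("pics/crop.png",o)
hsv=cv2.cvtColor(I,cv2.COLOR_RGB2HSV)
w=((hsv[...,2]>150)&(hsv[...,1]<50)).astype(np.uint8);w[:60]=0;w[330:]=0
for k in cv2.findContours(w,cv2.RETR_EXTERNAL,cv2.CHAIN_APPROX_NONE)[0]:
    if cv2.contourArea(k)>300:
        print(cv2.contourArea(k));q=cv2.boxPoints(cv2.minAreaRect(k))
        for p in q: print(p,ray(c,p,.05)[:2].round(4),ray(c,p,.018)[:2].round(4))
# holes in white box: collars
cs,hi=cv2.findContours(w,cv2.RETR_CCOMP,cv2.CHAIN_APPROX_NONE)
for k,hh in zip(cs,hi[0]):
    if hh[3]>=0 and cv2.contourArea(k)>60:
        (u,v),ax,_=cv2.fitEllipse(k);print("hole",u,v,ax,ray(c,(u,v),.056))
E
```

```text
(330, 902, 3)
(292, 800, 3)
2433.0
[137.91707 218.05367] [0.4668 0.3035] [0.4691 0.3114]
[146.56584 177.69267] [0.5658 0.285 ] [0.571  0.2924]
[207.48293 190.74632] [0.5319 0.1354] [0.5362 0.1383]
[198.83415 231.10732] [0.4336 0.1559] [0.435  0.1594]
4236.0
[308.39996 196.19998] [ 0.5159 -0.1123] [ 0.5197 -0.1167]
[315.97998 143.13998] [ 0.6494 -0.1353] [ 0.6571 -0.1404]
[407.39996 156.19998] [ 0.6141 -0.3633] [ 0.6207 -0.3751]
[399.81995 209.25998] [ 0.4814 -0.3361] [ 0.4842 -0.3471]
hole 177.89840698242188 297.65277099609375 (15.20390796661377, 16.656841278076172) [0.27824552 0.20327723 0.056     ]
hole 82.09253692626953 223.0482177734375 (15.057291030883789, 16.88089370727539) [0.45583212 0.4352978  0.056     ]
hole 185.04063415527344 206.07394409179688 (15.263246536254883, 18.214303970336914) [0.49416526 0.18902018 0.056     ]
hole 160.8584747314453 200.78945922851562 (15.625713348388672, 18.78673553466797) [0.50765003 0.24772584 0.056     ]
hole 348.6380310058594 176.4932861328125 (20.451139450073242, 23.37506103515625) [ 0.56307432 -0.21222705  0.056     ]
```

View pics/crop.png

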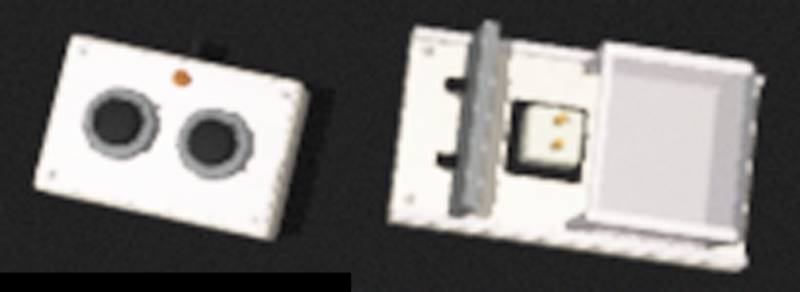

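The crop shows the white box with two black buttons in grey collars at crop (120,122) and (215,143), so it is the start box. The shield hood's top quad runs (605,45)–(752,65)–(738,238)–(588,222), and its right edge is the grey rear plate.

Run:
```python
from h import *
d=pickle.load(open("c0.pkl","rb"));c=d["top"]
def px(x,y): return (300+(x-351)/3.903,140+y/3.903)
P=[ray(c,px(*p),.078)[:2] for p in [(605,45),(752,65),(738,238),(588,222)]]
print(np.round(P,4)); f=(P[0]+P[3])/2;b=(P[1]+P[2])/2
e=f-b;print("front",f,"rear",b,np.linalg.norm(e),np.degrees(np.arctan2(-e[0],e[1])))
for e in(P[0]-P[3],P[1]-P[2]):print(np.linalg.norm(e),np.degrees(np.arctan2(e[1],e[0])))
Q=[ray(c,px(*p),.02)[:2] for p in [(416,26),(388,222),(748,270)]];print(np.round(Q,4))
e=Q[1]-Q[2];print(np.linalg.norm(e),np.degrees(np.arctan2(-e[0],e[1])))
e=Q[0]-Q[1];print(np.linalg.norm(e),np.degrees(np.arctan2(e[1],e[0])))
from station import r
print(r.sense()["tcp_pos"])
```

```text
[[ 0.6207 -0.25  ]
 [ 0.6072 -0.3414]
 [ 0.4989 -0.3261]
 [ 0.5097 -0.234 ]]
front [ 0.56521281 -0.24202366] rear [ 0.55303303 -0.33375241] 0.09253382732871758 -7.563515077039946
0.11214726244064627 -8.18421718644813
0.10938653219063635 -8.08461342563166
[[ 0.6473 -0.1415]
 [ 0.5177 -0.1191]
 [ 0.4841 -0.3513]]
0.23458742966082655 -8.229921512923172
0.13155235635675472 -9.812304480947558
[ 0.22104823 -0.58406719  0.24655156]
```

Request:
move_arm(series=[{"grip":0,"xyz":[-376,75,118],"angular":[0,0,-1.065]},{"grip":0,"xyz":[-376,75,118],"angular":[0,0,-1.065]},{"grip":0,"xyz":[-376,75,118],"angular":[0,0,-1.065]},{"grip":0,"xyz":[-376,75,118],"angular":[0,0,-1.065]},{"grip":0,"xyz":[-376,75,118],"angular":[0,0,-1.065]},{"grip":0,"xyz":[-376,75,118],"angular":[0,0,-1.065]},{"grip":0,"xyz":[-376,75,118],"angular":[0,0,-1.065]},{"grip":0,"xyz":[-376,75,118],"angular":[0,0,-1.065]},{"grip":0,"xyz":[-376,75,118],"angular":[0,0,-1.065]},{"grip":0,"xyz":[-376,75,118],"angular":[0,0,-1.065]}])

```text
time_s: 1.1
tcp_pos: [0.5467, -0.38, 0.1281]
ee_rot: [[-0.141, -0.99, -0.003], [-0.99, 0.141, 0.001], [-0.001, 0.003, -1.0]]
wrist_force: [-0.8, -0.2, -0.2]
gripper_width: 0.171
gripper_force: 0.0
```

Request:
move_arm(series=[{"grip":0,"xyz":[0,0,35],"angular":[0,0,0]},{"grip":0,"xyz":[0,0,63],"angular":[0,0,0]},{"grip":0,"xyz":[0,0,63],"angular":[0,0,0]},{"grip":0,"xyz":[0,0,63],"angular":[0,0,0]}])

```text
time_s: 1.5
tcp_pos: [0.5457, -0.3824, 0.0673]
ee_rot: [[-0.145, -0.989, -0.0], [-0.989, 0.145, -0.001], [0.001, 0.0, -1.0]]
wrist_force: [0.6, -0.7, 0.8]
gripper_width: 0.006
gripper_force: 0.0
```

Run:
```python
from station import r
import cv2
a=r.capture("top")["img"][110:240,290:440,::-1];b=r.capture("side")["img"][80:210,200:350,::-1]
cv2.imwrite("pics/p1.png",cv2.resize(cv2.hconcat([a,b]),None,fx=2.6,fy=2.6,interpolation=cv2.INTER_CUBIC))
print(r.sense()["tcp_pos"])
```

```text
[ 0.54702938 -0.38253411  0.06887122]
```

View pics/p1.png

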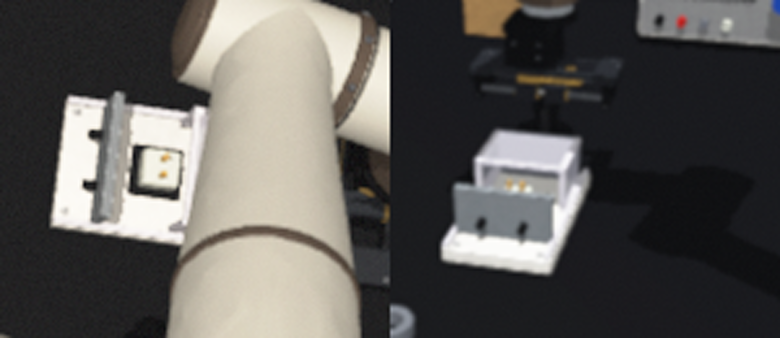

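The side crop shows the closed fingers behind the middle of the hood at (548,110), clear of it. I'll push along tool −x.

Request:
move_arm(series=[{"grip":0,"xyz":[-12,0,0],"angular":[0,0,0]},{"grip":0,"xyz":[-24,0,0],"angular":[0,0,0]},{"grip":0,"xyz":[-32,0,0],"angular":[0,0,0]},{"grip":0,"xyz":[-40,0,0],"angular":[0,0,0]},{"grip":0,"xyz":[-48,0,0],"angular":[0,0,0]},{"grip":0,"xyz":[-56,0,0],"angular":[0,0,0]},{"grip":0,"xyz":[-64,0,0],"angular":[0,0,0]},{"grip":0,"xyz":[-72,0,0],"angular":[0,0,0]},{"grip":0,"xyz":[-80,0,0],"angular":[0,0,0]},{"grip":0,"xyz":[-86,0,0],"angular":[0,0,0]}])

```text
time_s: 2.6
tcp_pos: [0.5592, -0.2954, 0.0666]
ee_rot: [[-0.143, -0.99, 0.001], [-0.99, 0.143, -0.0], [0.0, -0.001, -1.0]]
wrist_force: [-0.1, -2.4, 0.9]
gripper_width: 0.006
gripper_force: 1.3
```

Request:
move_arm(series=[{"grip":0,"xyz":[-3,0,0],"angular":[0,0,0]},{"grip":0,"xyz":[-6,0,0],"angular":[0,0,0]},{"grip":0,"xyz":[-8,0,0],"angular":[0,0,0]},{"grip":0,"xyz":[-8,0,0],"angular":[0,0,0]}])

```text
time_s: 3.0
tcp_pos: [0.5593, -0.2877, 0.0661]
ee_rot: [[-0.144, -0.99, -0.001], [-0.99, 0.144, 0.001], [-0.001, 0.002, -1.0]]
wrist_force: [-0.3, -0.3, -0.2]
gripper_width: 0.006
gripper_force: 0.1
```

Request:
move_arm(series=[{"grip":0,"xyz":[-2,0,0],"angular":[0,0,0]},{"grip":0,"xyz":[-4,0,0],"angular":[0,0,0]},{"grip":0,"xyz":[-6,0,0],"angular":[0,0,0]},{"grip":0,"xyz":[-8,0,0],"angular":[0,0,0]}])

```text
time_s: 3.4
tcp_pos: [0.56, -0.2831, 0.0662]
ee_rot: [[-0.144, -0.99, -0.002], [-0.99, 0.144, -0.003], [0.004, 0.002, -1.0]]
wrist_force: [-2.2, -21.2, -5.8]
gripper_width: 0.005
gripper_force: 10.2
```

Request:
move_arm(series=[{"grip":0,"xyz":[-2,0,0],"angular":[0,0,0]},{"grip":0,"xyz":[-4,0,0],"angular":[0,0,0]}])

```text
time_s: 3.6
tcp_pos: [0.56, -0.2828, 0.0663]
ee_rot: [[-0.144, -0.99, -0.002], [-0.99, 0.144, -0.007], [0.008, 0.001, -1.0]]
wrist_force: [-3.5, -34.3, -8.8]
gripper_width: 0.003
gripper_force: 17.5
```

The force jumped to 34 N without further motion, so the shield is home. I'll back off and rise.

Request:
move_arm(series=[{"grip":0,"xyz":[20,0,0],"angular":[0,0,0]},{"grip":0,"xyz":[40,0,0],"angular":[0,0,0]},{"grip":0,"xyz":[50,0,-45],"angular":[0,0,0]},{"grip":0.517,"xyz":[50,0,-90],"angular":[0,0,0]},{"grip":0.517,"xyz":[50,0,-135],"angular":[0,0,0]},{"grip":0.517,"xyz":[50,0,-180],"angular":[0,0,0]},{"grip":0.517,"xyz":[50,0,-200],"angular":[0,0,0]}])

```text
time_s: 4.3
tcp_pos: [0.5555, -0.3261, 0.272]
ee_rot: [[-0.143, -0.99, 0.007], [-0.99, 0.143, -0.003], [0.002, -0.007, -1.0]]
wrist_force: [1.2, -0.4, 0.5]
gripper_width: 0.287
gripper_force: 0.0
```

Run:
```python
from station import r
from h import *
s=r.sense();print(s["tcp_pos"],s["ee_rot"].round(3).tolist(),s["joints"].round(1),s["gripper_width"])
c=r.capture("wrist");print(np.array(c["hand_eye"]).round(3).tolist())
b=r.capture("side")["img"][80:210,200:350,::-1]
cv2.imwrite("pics/p2.png",cv2.resize(b,None,fx=4,fy=4,interpolation=cv2.INTER_CUBIC))
```

```text
[ 0.55550619 -0.32612548  0.27199373] [[-0.143, -0.99, 0.007], [-0.99, 0.143, -0.003], [0.002, -0.007, -1.0]] [-16.   22.9   5.3   0.  -72.    7.8] 0.2868362834117637
[[0.0, -0.965, -0.262, 0.071], [1.0, 0.0, 0.001, 0.001], [-0.001, -0.262, 0.965, -0.137], [0.0, 0.0, 0.0, 1.0]]
```

View pics/p2.png

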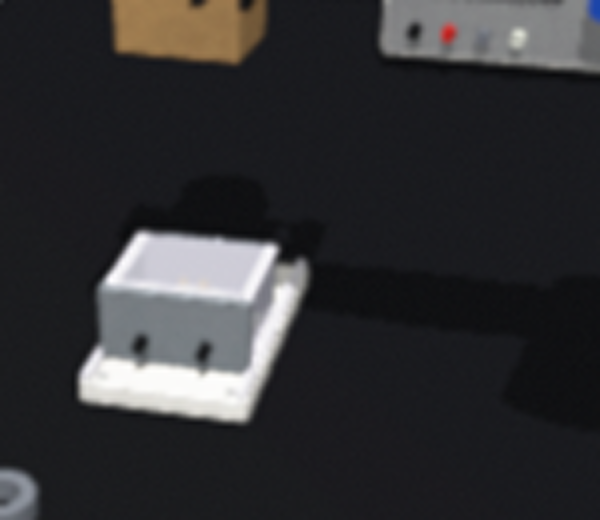

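The picture shows the hood against the end wall, with its front edge at (180,285) meeting the wall plate. The shield is home, so I'll move over the start box.

Request:
move_arm(series=[{"grip":0.517,"xyz":[-531,132,20],"angular":[0,0,-1.489]},{"grip":0.517,"xyz":[-531,132,20],"angular":[0,0,-1.489]},{"grip":0.517,"xyz":[-531,132,20],"angular":[0,0,-1.489]},{"grip":0.517,"xyz":[-531,132,20],"angular":[0,0,-1.489]},{"grip":0.517,"xyz":[-531,132,20],"angular":[0,0,-1.489]},{"grip":0.517,"xyz":[-531,132,20],"angular":[0,0,-1.489]},{"grip":0.517,"xyz":[-531,132,20],"angular":[0,0,-1.489]},{"grip":0.517,"xyz":[-531,132,20],"angular":[0,0,-1.489]},{"grip":0.517,"xyz":[-531,132,20],"angular":[0,0,-1.489]},{"grip":0.517,"xyz":[-531,132,20],"angular":[0,0,-1.489]}])

```text
time_s: 5.4
tcp_pos: [0.5029, 0.1731, 0.2468]
ee_rot: [[0.976, -0.218, -0.003], [-0.218, -0.976, -0.001], [-0.003, 0.002, -1.0]]
wrist_force: [0.2, 0.1, 0.4]
gripper_width: 0.513
gripper_force: 0.0
```

Run:
```python
from station import r
s=r.sense();print(s["tcp_pos"],s["ee_rot"].round(3).tolist(),s["joints"].round(1),s["gripper_width"])
```

```text
[0.5028734  0.17314346 0.24676327] [[0.976, -0.218, -0.003], [-0.218, -0.976, -0.001], [-0.003, 0.002, -1.0]] [ 36.5  13.1 -12.5  -0.1 -64.5  41. ] 0.5134539707966013
```

Request:
move_arm(series=[{"grip":0.517,"xyz":[-12,-43,0],"angular":[0,0,0]},{"grip":0.517,"xyz":[-12,-43,0],"angular":[0,0,0]},{"grip":0.517,"xyz":[-12,-43,0],"angular":[0,0,0]},{"grip":0.517,"xyz":[-12,-43,0],"angular":[0,0,0]}])

```text
time_s: 5.8
tcp_pos: [0.502, 0.2151, 0.2473]
ee_rot: [[0.974, -0.225, -0.002], [-0.225, -0.974, -0.001], [-0.002, 0.002, -1.0]]
wrist_force: [-0.0, -0.0, 0.3]
gripper_width: 0.52
gripper_force: 0.0
```

Run:
```python
from station import r
from h import *
s=r.sense();c=r.capture("wrist");s2=r.sense();print(s["tcp_pos"],s2["tcp_pos"],s["ee_rot"].round(3).tolist(),s["gripper_width"])
c["T"]=s;pickle.dump(c,open("w.pkl","wb"))
cv2.imwrite("pics/w.png",c["img"][:,:,::-1]);print(c["camera_matrix"])
```

```text
[0.50196163 0.21510917 0.24731454] [0.50218283 0.21477198 0.24760609] [[0.974, -0.225, -0.002], [-0.225, -0.974, -0.001], [-0.002, 0.002, -1.0]] 0.5196515930440966
[[272.56010667   0.         252.11548214]
 [  0.         272.56010667 193.79233016]
 [  0.           0.           1.        ]]
```

View pics/w.png

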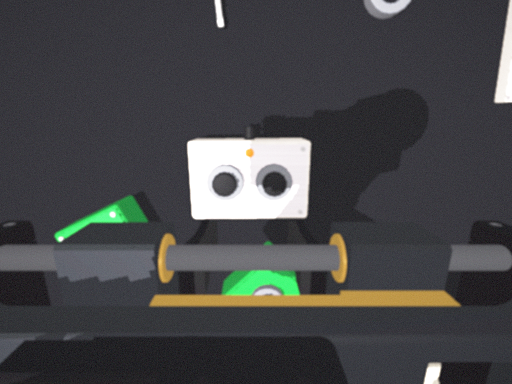

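The wrist view shows the white start box at (250,178), with its caps at (225,183) and (274,183), almost level in the image. The yaw therefore already fits.

Run:
```python
from h import *
c=pickle.load(open("w.pkl","rb"));s=c["T"];I=c["img"];H=np.array(c["hand_eye"]);K=np.array(c["camera_matrix"])
g=cv2.cvtColor(I,cv2.COLOR_RGB2GRAY)
R=s["ee_rot"];p=s["tcp_pos"]
def w(px,z):
    d=R@H[:3,:3]@np.linalg.solve(K,np.array([*px,1.]));o=p+R@H[:3,3];return o+d*(z-o[2])/d[2]
for thr,z in((70,.072),):
  m=(g<thr).astype(np.uint8);m[:150]=0;m[215:]=0;m[:,:200]=0;m[:,300:]=0
  P=[]
  for k in cv2.findContours(m,cv2.RETR_EXTERNAL,cv2.CHAIN_APPROX_NONE)[0]:
    a=cv2.contourArea(k)
    if a>150:
        e=cv2.fitEllipse(k);x=w(e[0],z);P.append(x);print(a,np.round(e[0],1),np.round(e[1],1),x.round(4),"tool",(R.T@(x-p)*1000).round(1))
  if len(P)==2:
    e=P[0]-P[1];print(np.linalg.norm(e),(P[0]+P[1])/2,"tool",R.T@((P[0]+P[1])/2-p)*1000)
```

```text
342.5 [274.4 182.8] [20.1 22.5] [0.4944 0.1898 0.072 ] tool [ -1.3  26.1 175.4]
```

Request:
move_arm(series=[{"grip":0.517,"xyz":[-1,-4,30],"angular":[0,0,0]},{"grip":0.517,"xyz":[-1,-4,65],"angular":[0,0,0]},{"grip":0.517,"xyz":[-1,-4,100],"angular":[0,0,0]},{"grip":0.517,"xyz":[-1,-4,125],"angular":[0,0,0]},{"grip":0.517,"xyz":[-1,-4,140],"angular":[0,0,0]},{"grip":0.517,"xyz":[-1,-4,140],"angular":[0,0,0]},{"grip":0.517,"xyz":[-1,-4,140],"angular":[0,0,0]}])

```text
time_s: 6.55
tcp_pos: [0.503, 0.2192, 0.1087]
ee_rot: [[0.974, -0.225, 0.0], [-0.225, -0.974, -0.0], [0.0, -0.0, -1.0]]
wrist_force: [0.7, 0.1, 0.4]
gripper_width: 0.513
gripper_force: 0.0
```

Run:
```python
from station import r
from h import *
s=r.sense();print(s["tcp_pos"],s["gripper_width"],s["wrist_force"])
b=r.capture("side")["img"][170:310,190:350,::-1]
cv2.imwrite("pics/p3.png",cv2.resize(b,None,fx=4.2,fy=4.2,interpolation=cv2.INTER_CUBIC))
```

```text
[0.50302444 0.21923431 0.10871762] 0.5128589840016872 [0.68345098 0.09294593 0.44512292]
```

View pics/p3.png

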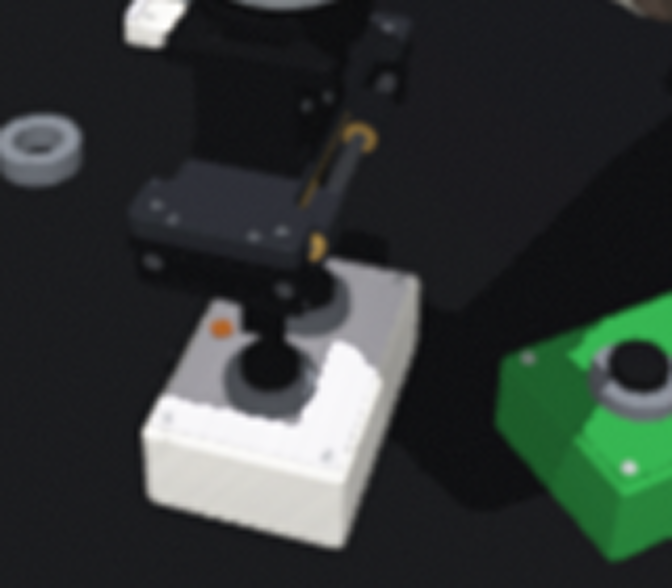

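The side crop shows a finger just above the nearer cap at (272,360), centred, and the other finger over the far cap at (315,285). I'll press slowly.

Request:
move_arm(series=[{"grip":0.517,"xyz":[-1,0,3],"angular":[0,0,0]},{"grip":0.517,"xyz":[-1,0,6],"angular":[0,0,0]},{"grip":0.517,"xyz":[-1,0,8],"angular":[0,0,0]},{"grip":0.517,"xyz":[-1,0,10],"angular":[0,0,0]},{"grip":0.517,"xyz":[-1,0,12],"angular":[0,0,0]},{"grip":0.517,"xyz":[-1,0,14],"angular":[0,0,0]}])

```text
time_s: 7.2
tcp_pos: [0.5016, 0.2204, 0.0945]
ee_rot: [[0.975, -0.224, 0.0], [-0.224, -0.975, -0.0], [0.0, 0.0, -1.0]]
wrist_force: [-1.9, -0.5, 3.4]
gripper_width: 0.515
gripper_force: 1.8
```

Request:
move_arm(series=[{"grip":0.517,"xyz":[0,0,2],"angular":[0,0,0]},{"grip":0.517,"xyz":[0,0,4],"angular":[0,0,0]},{"grip":0.517,"xyz":[0,0,5],"angular":[0,0,0]}])

```text
time_s: 7.5
tcp_pos: [0.5016, 0.2204, 0.0912]
ee_rot: [[0.975, -0.223, 0.0], [-0.223, -0.975, -0.0], [0.001, 0.0, -1.0]]
wrist_force: [-7.0, -0.9, 19.1]
gripper_width: 0.519
gripper_force: 9.6
```

Request:
move_arm(series=[{"grip":0.517,"xyz":[0,0,1],"angular":[0,0,0]},{"grip":0.517,"xyz":[0,0,1],"angular":[0,0,0]},{"grip":0.517,"xyz":[0,0,1],"angular":[0,0,0]},{"grip":0.517,"xyz":[0,0,1],"angular":[0,0,0]},{"grip":0.517,"xyz":[0,0,1],"angular":[0,0,0]},{"grip":0.517,"xyz":[0,0,1],"angular":[0,0,0]},{"grip":0.517,"xyz":[0,0,1],"angular":[0,0,0]},{"grip":0.517,"xyz":[0,0,1],"angular":[0,0,0]},{"grip":0.517,"xyz":[0,0,1],"angular":[0,0,0]},{"grip":0.517,"xyz":[0,0,1],"angular":[0,0,0]}])

```text
time_s: 8.5
tcp_pos: [0.5017, 0.2204, 0.0912]
ee_rot: [[0.975, -0.223, 0.001], [-0.223, -0.975, -0.0], [0.001, -0.0, -1.0]]
wrist_force: [-7.0, -0.7, 18.8]
gripper_width: 0.517
gripper_force: 9.6
```

Run:
```python
from station import r
s=r.sense();print(s["tcp_pos"],s["gripper_width"],s["wrist_force"],s["moment"],s["ee_rot"].round(3).tolist())
```

```text
[0.50165091 0.22038498 0.09120315] 0.5173254950444656 [-6.96258709 -0.70893301 18.76065726] [-0.46389602  2.3499096  -0.07636441] [[0.975, -0.223, 0.001], [-0.223, -0.975, -0.0], [0.001, -0.0, -1.0]]
```

Request:
move_arm(series=[{"grip":0.517,"xyz":[0,0,2],"angular":[0,0,0]},{"grip":0.517,"xyz":[0,0,2],"angular":[0,0,0]},{"grip":0.517,"xyz":[0,0,2],"angular":[0,0,0]},{"grip":0.517,"xyz":[0,0,2],"angular":[0,0,0]},{"grip":0.517,"xyz":[0,0,2],"angular":[0,0,0]},{"grip":0.517,"xyz":[0,0,2],"angular":[0,0,0]},{"grip":0.517,"xyz":[0,0,2],"angular":[0,0,0]},{"grip":0.517,"xyz":[0,0,2],"angular":[0,0,0]},{"grip":0.517,"xyz":[0,0,2],"angular":[0,0,0]},{"grip":0.517,"xyz":[0,0,2],"angular":[0,0,0]}])

```text
time_s: 9.5
tcp_pos: [0.5017, 0.2204, 0.091]
ee_rot: [[0.975, -0.222, 0.002], [-0.222, -0.975, -0.0], [0.002, -0.0, -1.0]]
wrist_force: [-10.9, -1.1, 29.0]
gripper_width: 0.517
gripper_force: 14.8
```

Request:
move_arm(series=[{"grip":0.517,"xyz":[0,0,0],"angular":[0,0,0]},{"grip":0.517,"xyz":[0,0,0],"angular":[0,0,0]},{"grip":0.517,"xyz":[0,0,0],"angular":[0,0,0]},{"grip":0.517,"xyz":[0,0,0],"angular":[0,0,0]},{"grip":0.517,"xyz":[0,0,0],"angular":[0,0,0]},{"grip":0.517,"xyz":[0,0,0],"angular":[0,0,0]},{"grip":0.517,"xyz":[0,0,0],"angular":[0,0,0]},{"grip":0.517,"xyz":[0,0,0],"angular":[0,0,0]},{"grip":0.517,"xyz":[0,0,0],"angular":[0,0,0]},{"grip":0.517,"xyz":[0,0,0],"angular":[0,0,0]}])

```text
time_s: 10.5
tcp_pos: [0.5017, 0.2204, 0.091]
ee_rot: [[0.975, -0.222, 0.002], [-0.222, -0.975, -0.0], [0.002, -0.0, -1.0]]
wrist_force: [-10.8, -2.1, 29.3]
gripper_width: 0.516
gripper_force: 14.8
```

Request:
move_arm(series=[{"grip":0.517,"xyz":[0,0,0],"angular":[0,0,0]},{"grip":0.517,"xyz":[0,0,0],"angular":[0,0,0]},{"grip":0.517,"xyz":[0,0,0],"angular":[0,0,0]},{"grip":0.517,"xyz":[0,0,0],"angular":[0,0,0]},{"grip":0.517,"xyz":[0,0,0],"angular":[0,0,0]},{"grip":0.517,"xyz":[0,0,0],"angular":[0,0,0]},{"grip":0.517,"xyz":[0,0,0],"angular":[0,0,0]},{"grip":0.517,"xyz":[0,0,0],"angular":[0,0,0]},{"grip":0.517,"xyz":[0,0,0],"angular":[0,0,0]},{"grip":0.517,"xyz":[0,0,0],"angular":[0,0,0]}])

```text
time_s: 11.5
tcp_pos: [0.5017, 0.2204, 0.091]
ee_rot: [[0.975, -0.222, 0.002], [-0.222, -0.975, -0.0], [0.002, -0.0, -1.0]]
wrist_force: [-11.8, -2.3, 29.4]
gripper_width: 0.514
gripper_force: 14.8
```

Request:
move_arm(series=[{"grip":0.517,"xyz":[0,0,0],"angular":[0,0,0]},{"grip":0.517,"xyz":[0,0,0],"angular":[0,0,0]},{"grip":0.517,"xyz":[0,0,-3],"angular":[0,0,0]},{"grip":0.517,"xyz":[0,0,-6],"angular":[0,0,0]},{"grip":0.517,"xyz":[0,0,-9],"angular":[0,0,0]},{"grip":0.517,"xyz":[0,0,-13],"angular":[0,0,0]},{"grip":0.517,"xyz":[0,0,-20],"angular":[0,0,0]},{"grip":0.517,"xyz":[0,0,-50],"angular":[0,0,0]},{"grip":0.517,"xyz":[0,0,-100],"angular":[0,0,0]},{"grip":0.517,"xyz":[0,0,-150],"angular":[0,0,0]}])

```text
time_s: 12.5
tcp_pos: [0.5012, 0.2199, 0.2371]
ee_rot: [[0.975, -0.224, -0.002], [-0.224, -0.975, -0.002], [-0.001, 0.002, -1.0]]
wrist_force: [1.4, 1.6, 0.7]
gripper_width: 0.519
gripper_force: 0.0
```

Request:
move_arm(series=[{"grip":0.517,"xyz":[0,0,0],"angular":[0,0,0]},{"grip":0.517,"xyz":[0,0,0],"angular":[0,0,0]},{"grip":0.517,"xyz":[0,0,0],"angular":[0,0,0]}])

```text
time_s: 12.8
tcp_pos: [0.5008, 0.2198, 0.235]
ee_rot: [[0.975, -0.224, -0.002], [-0.224, -0.975, -0.001], [-0.002, 0.002, -1.0]]
wrist_force: [-0.4, -0.4, -1.3]
gripper_width: 0.518
gripper_force: 0.0
```

Run:
```python
from station import r
from h import *
s=r.sense();print(s["tcp_pos"],s["wrist_force"])
b=r.capture("side")["img"][:,:,::-1]
cv2.imwrite("pics/p4.png",cv2.resize(b,None,fx=1.5,fy=1.5,interpolation=cv2.INTER_CUBIC))
```

```text
[0.5008401  0.21982623 0.23498116] [-0.35538224 -0.44998314 -1.33841987]
```

View pics/p4.png

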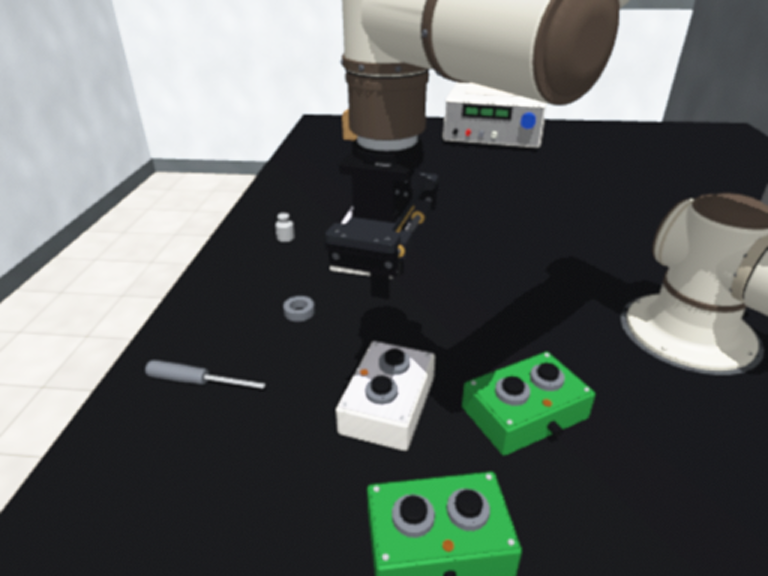

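The start box is still at (387,393) as in the first side picture, both caps are up, and the loose things haven't moved.

```bash
python3 -c "
from station import r
print(r.finish_job())"
```

```text
the job is handed in; nothing more can be done
None
```

The job is handed in (no verdict was returned): I pushed the shield home to its hard stop, held both buttons down for about 4 s, then released them, and nothing loose on the bench had visibly moved.

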